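# Gauge a heat sink over a straightedge bar

## Task

Lay the steel straightedge bar flush against the fin tips of the heat sink clamped on the bench gauge, with the bar flat on the gauge bed and covering the whole row of fins while the sliding jaw is still wide open. Then slide the jaw in gently until it touches the bar, leave it there and let go. Leave the circuit board, jar, multimeter and screwdriver lying where they are.

Things in the scene. Friction and masses are not known exactly. Their poses are not given: they have to be found in the camera images.
- fin_face (a point): Middle of the plane of the clamped bare-aluminium heat sink's fin tips, 10 mm above the gauge bed (as high as the bar's centre). x points level out of the fin tips towards the sliding jaw, y level along the row of fins, z up. The row of 9 fins (4 mm thick, 12 mm pitch) is 100 mm long (y -50 to +50 mm), 34 mm high, and is fixed to the gauge.
- gauge: Fixed bench gauge; origin at bench level below fin_face, same axes. Flat dark bed plate 12 mm thick (top 12 mm above the bench), x -90 to +220 mm, y -130 to +130 mm. Behind the heat sink stands an anvil 40 mm high; at its ends are blue clamps 24 (bolt heads to 29) mm high, reaching to y = +-78 mm and set back 32 mm from the fin tips.
- bar_mid (a point): Centre of the loose steel straightedge bar: 16 mm wide (x), 140 mm long (y), 20 mm high (z), about 0.35 kg (2 to 5 N on its side, low down near the bed, slide it), black graduations and a blue line on top. It lies flat on the bed between fins and jaw. Flush on the fins, its centre is 8 mm out from fin_face along x; it covers the whole row when its centre is within 20 mm of fin_face along y.
- jaw (a joint): Opening of the sliding jaw in m: from the fin-tip plane to the jaw's flat face, 0 to 0.150; starts at 0.115 or more. It slides along fin_face's x on the centre line (y = 0), cannot tilt, stays where it is left; about 2 N moves it. It reads 0.016 when it touches a bar lying flush on the fins.
- jaw_back (a point): Middle of the jaw's flat rear face (the side away from the heat sink), 15 mm above the bed. The jaw is a steel block 24 mm thick (x), 44 mm wide (y), its top 30 mm above the bed; axes as fin_face.
- jaw_grip (a point): Centre of the orange thumb block on top of the jaw: 12 mm thick (x), 30 mm wide (y), 20 mm high, its top 50 mm above the bed; axes as fin_face. The jaw can be slid by it or pushed on its rear face.
- board: Bystander: loose green circuit board 70 x 100 mm, parts up to 16 mm high, origin under its centre. Leave it.
- jar_center (a point): Bystander: clear closed jar, 52 mm diameter, 70 mm high; this point is at its centre, half-way up. Leave it.
- meter: Bystander: grey multimeter lying down, 150 x 75 x 42 mm, origin under its centre. Leave it.
- driver: Bystander: screwdriver with green handle, 170 mm long, lying along its x axis. Leave it.
There are look-alikes about, which are no part of the job. Of the things that look like the part that bears bar_mid, the middle-sized one is meant.

How it is judged:
By the outcome, as a careful person would: the job done as asked, in the order asked, and still so for the second after the job is handed in, with the robot touching nothing.
It also fails if it takes over 51 s, if anything falls off the work surface, if the arm or the gripper's body presses on something with over 40 N, if the wrist force passes 120 N, or if a joint passes its speed limit or range.

## Robot

A 6-joint arm with a two-finger parallel gripper is mounted at the origin on the work surface. World frame = base frame: x ahead of the robot, y to its left, z up, the work surface at z = 0. Lengths are in m, angles in degrees, forces in N, time in s.
With the tool pointing down it reaches from about 0.25 to 0.775 m from the base axis. Payload 4 kg.
Tool frame: the origin (TCP) lies midway between the tips of the shut fingers; the grasp point (between the pads) lies 19 mm behind it (bot.grasp_offset is the distance from the TCP to the grasp point, in m); z points along the fingers, y is the direction in which the jaws open and shut (so a half turn about z gives the same grasp; the last joint's range is limited). The gripper opens to 85 mm and grips with 20 to 120 N. Pads are 22 mm wide; open, the fingers measure 114 mm over their backs; the gripper's body (76 mm by 85 mm) begins 54 mm behind the grasp point. The pads swing forward as they close: fully open they stand 13 mm farther back than shut.
Start: joints at [61.415, 4.996, 78.535, -0, 96.463, -5.907], TCP at [0.212, 0.507, 0.231] pointing down, gripper open.
Joint ranges: [-177.83, 177.83], [-43.37, 116.18], [15.69, 146.23], [-61.86, 241.86], [9.47, 152.12], [-147.06, 147.06]. Speed limits (degrees/s): [159.86, 159.86, 180, 180, 180, 180].

## Interface

Orientations are given as [roll, pitch, yaw] about the fixed x, y, z axes, in that order (R = Rz(yaw) Ry(pitch) Rx(roll)).
In Python, from plant import bot, cams gives the robot as it stands. The module is installed in compiled form; this text tells all that it offers. Calls block until the motion is done:
- bot.move_pose(position, orientation): joint-space move of the TCP to a pose.
- bot.movel(position, speed=0.15, attitude=None, stop_force=None): straight line of the TCP; attitude=None keeps the orientation; speed is the mean speed in m/s. With stop_force (N) it stops when the force on the tool has changed by that much, and returns True; else False.
- bot.movej(angles): joint-space move.
- bot.gripper_to(opening, effort=None): opening from 0.0 (shut) to 1.0 (fully open); effort is the grip in N (None keeps the last); returns when the fingers have stopped.
- bot.pause(seconds).
- bot.solve_ik(position, orientation): joint angles nearest the present ones, or None.
- bot.get_state(): the state.
- cams.get_image(name): name is "scene" or "top"; returns a dict with "img" (420x560x3 uint8, blue, green, red), "fx", "fy", "cx", "cy" (pixels), "position" and "rotation" of the camera in the world. Camera axes: x right, y down, z forward; pixel columns grow to the right and rows downward; lengths in m; the calibration is good to about 2 mm. A picture is of the moment at which its call begins. There is no depth.
A pose or a line that the arm cannot do raises bot.PlanningError and nothing moves.
- bot.finish_job(): hands the job in, once; it reports no verdict.
Trained networks look in a picture, given as the dict that the camera call returned (one of the last four; its "shot" number tells which), for a name from the list of things; names that differ only in an ending like _2 or _b are one class to them, and where a whole thing is asked for, a point or a joint stands for the part that bears it (a point fixed in the world has none). Each returns a list of dicts, best first, with "confidence" (0 to 1); they miss things now and then, are a little off and sometimes report something else, mostly with a low value. They report only what shows in the picture. A call takes as long as a camera call. They do not tell look-alikes from the thing itself.
- cams.boxes_of(target, picture): "box" ([left, top, right, bottom] in pixels, round what is visible of it).
- cams.tip_of(target, picture): "position" ([column, row] in pixels: a listed point, or the origin of a listed thing).
The state is a dict: "t": time; "qpos": joint angles; "qvel": joint speeds; "joint_torque": joint torques, N m; "tcp_pos": TCP position; "tool_rot": TCP orientation; "ft_force": force on the tool from outside, world axes, zero at the start; "moment": the same for the moment, N m; "width": opening from 0.0 (shut) to 1.0 (fully open).
Only numpy, scipy, OpenCV 4.12 (cv2) and the standard library are available. Lean on these libraries where they do the work, as an engineer would, in place of code of your own. Each camera call takes 0.05 s, during which the arm holds its last target.

## Working session

There is one attempt and no reset: what is moved stays moved. The work goes in short steps, each a Python script; the robot and the scene stay as the last script left them, time stands still between calls to the robot, and variables do not carry over. Pictures are saved under pics/ and viewed, and the job is handed in when it is done.

```bash
mkdir -p pics; ls
python3 - <<'E'
from plant import bot,cams
import cv2,numpy as np
for n in("scene","top"):
    p=cams.get_image(n); cv2.imwrite(f"pics/{n}0.png",p["img"])
    print(n,p["shot"],p["fx"],p["fy"],p["cx"],p["cy"],np.round(p["position"],4),np.round(p["rotation"],4).tolist())
    for t in["fin_face","bar_mid","jaw_back","jaw_grip","gauge"]:
        print(t,[(np.round(d["position"],1).tolist(),round(d["confidence"],2)) for d in cams.tip_of(t,p)][:5])
    print("bar",[(np.round(d["box"]).tolist(),round(d["confidence"],2)) for d in cams.boxes_of("bar_mid",p)])
s=bot.get_state();print(s["t"],s["tcp_pos"],s["tool_rot"],s["width"],bot.grasp_offset)
E
```

```text
pics
scene 1 445.0835407841333 445.0835407841333 276.36845587045286 209.13629758300362 [ 1.1431 -0.8476  0.8766] [-127.6434, 0.9382, 39.0958]
fin_face [([300.4, 195.7], 0.8)]
bar_mid [([313.7, 202.7], 0.85), ([303.5, 137.1], 0.72), ([274.1, 251.4], 0.51)]
jaw_back [([340.9, 219.3], 0.55)]
jaw_grip [([336.3, 210.3], 0.59), ([153.2, 291.2], 0.47)]
gauge [([299.6, 204.0], 0.68)]
bar [([294.0, 196.0, 334.0, 212.0], 0.69), ([299.0, 127.0, 313.0, 156.0], 0.65), ([258.0, 245.0, 292.0, 261.0], 0.63)]
top 2 454.3167526770977 454.3167526770977 279.825163564078 212.96210372554555 [ 0.3138 -0.0032  1.3843] [-173.8341, 0.1763, -89.7256]
fin_face [([253.2, 212.1], 0.84)]
bar_mid [([329.3, 186.8], 0.63), ([145.8, 285.0], 0.62), ([245.2, 196.7], 0.59)]
jaw_back [([253.1, 158.7], 0.57)]
jaw_grip [([255.6, 160.5], 0.64), ([256.9, 215.4], 0.62), ([258.7, 164.9], 0.42), ([146.1, 220.0], 0.33)]
gauge [([255.0, 214.8], 0.68), ([253.4, 213.6], 0.67)]
bar [([117.0, 259.0, 168.0, 312.0], 0.77), ([332.0, 191.0, 334.0, 200.0], 0.69), ([224.0, 189.0, 269.0, 207.0], 0.67)]
0.7 [0.21204853 0.50749565 0.2313847 ] [1.79992896e+02 9.88520337e-04 1.57324037e+02] 1.002989141550629 0.0187
```

View pics/scene0.png

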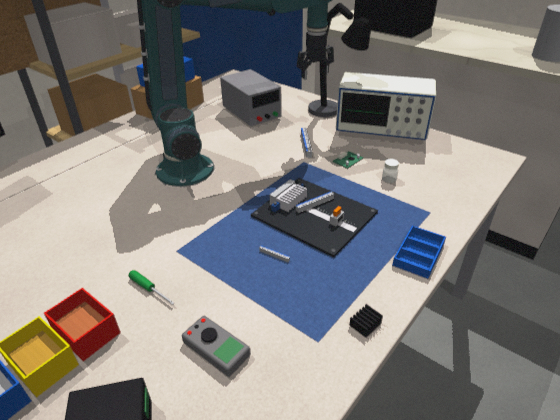

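View pics/top0.png

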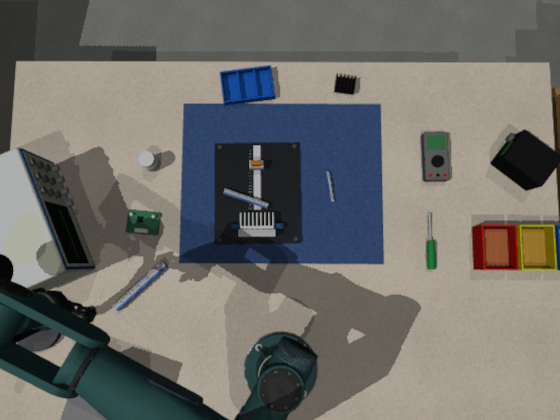

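Run:
```python
import cv2
a=cv2.imread("pics/top0.png")[120:260,180:350]
cv2.imwrite("pics/top0c.png",cv2.resize(a,None,fx=4.5,fy=4.2,interpolation=cv2.INTER_CUBIC))
a=cv2.imread("pics/scene0.png")[110:270,220:400]
cv2.imwrite("pics/scene0c.png",cv2.resize(a,None,fx=3.7,fy=3.7,interpolation=cv2.INTER_CUBIC))
```

```text
(no output)
```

View pics/top0c.png

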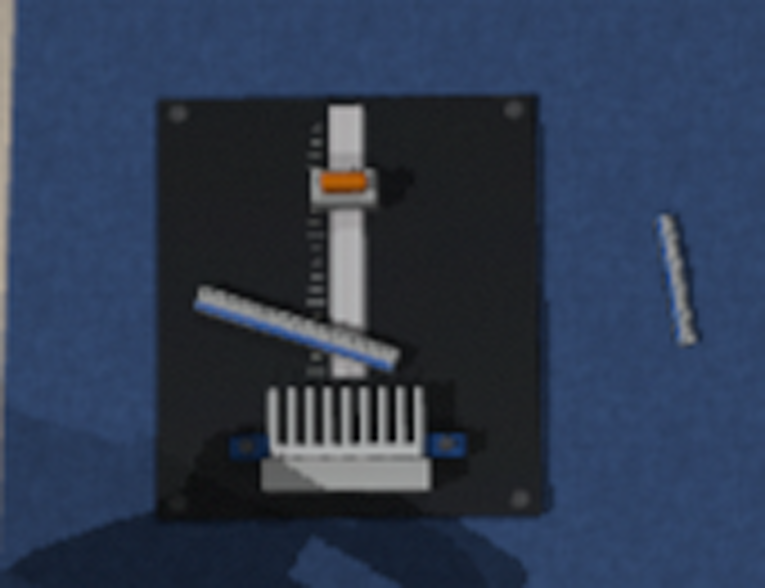

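View pics/scene0c.png

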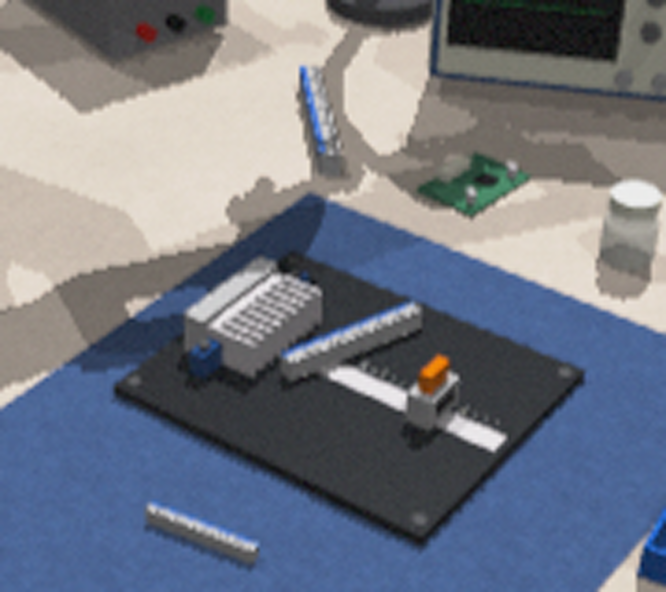

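Look-alikes for the bar, in top-view pixels: the large bar at (143,285) beside the gauge, the bar on the gauge bed at (246,197), and the small bar at (331,186). The one on the bed is the middle-sized one. The crop shows graduations and a blue line on it, lying between the fins and the jaw. Next I'll measure it.

```bash
cat > h.py <<'E'
from plant import bot,cams
import cv2,numpy as np
from scipy.spatial.transform import Rotation as Ro
from scipy.optimize import least_squares
def RT(p):
    r=np.array(p["rotation"],float)
    return r if r.shape==(3,3) else Ro.from_euler("xyz",r,degrees=True).as_matrix()
def proj(p,X):
    c=(np.atleast_2d(X)-p["position"])@RT(p)
    return np.c_[p["fx"]*c[:,0]/c[:,2]+p["cx"],p["fy"]*c[:,1]/c[:,2]+p["cy"]]
def ray(p,uv):
    d=np.array([(uv[0]-p["cx"])/p["fx"],(uv[1]-p["cy"])/p["fy"],1.]);return RT(p)@d
def onz(p,uv,z):
    d=ray(p,uv);o=np.array(p["position"]);return o+d*(z-o[2])/d[2]
def tri(p1,u1,p2,u2):
    a,b=ray(p1,u1),ray(p2,u2);a/=np.linalg.norm(a);b/=np.linalg.norm(b)
    o1,o2=np.array(p1["position"]),np.array(p2["position"])
    s=np.linalg.lstsq(np.c_[a,-b],o2-o1,rcond=None)[0]
    q1,q2=o1+s[0]*a,o2+s[1]*b
    return (q1+q2)/2,np.linalg.norm(q1-q2)
def g2w(g,X):  # g=(x,y,yaw rad) gauge-> world
    X=np.atleast_2d(np.array(X,float));c,s=np.cos(g[2]),np.sin(g[2])
    return np.c_[g[0]+c*X[:,0]-s*X[:,1],g[1]+s*X[:,0]+c*X[:,1],X[:,2]]
def edge_pts(p,img,A,B,n=40,r=4):
    """max-gradient residual along normal for projected segs"""
    a,b=proj(p,A)[0],proj(p,B)[0];t=(b-a)/np.linalg.norm(b-a);nn=np.array([-t[1],t[0]])
    out=[]
    ss=np.linspace(-r,r,8*r+1)
    for f in np.linspace(.06,.94,n):
        m=a+f*(b-a);q=(m+ss[:,None]*nn).astype(np.float32)
        v=cv2.remap(img,q[None,:,0],q[None,:,1],cv2.INTER_LINEAR)[0].astype(float)
        g=np.abs(np.gradient(cv2.GaussianBlur(v[None],(5,1),1)[0],axis=0)).sum(1)
        w=np.where(g>.5*g.max(),g,0);k=np.argmax(g)
        w[np.abs(np.arange(len(g))-k)>6]=0
        if g.max()>6: out.append((f,(w*ss).sum()/w.sum()))
    return np.array(out)
E
python3 - <<'E'
from h import *
P={n:cams.get_image(n) for n in("scene","top")}
print(Ro.from_euler("xyz",P["top"]["rotation"],degrees=True).as_matrix().round(2).tolist())
T={"fin_face":([300.4,195.7],[253.2,212.1]),"bar_mid":([313.7,202.7],[245.2,196.7]),"jaw_back":([340.9,219.3],[253.1,158.7]),"jaw_grip":([336.3,210.3],[255.6,160.5]),"gauge":([299.6,204.],[255,214.8])}
for k,(a,b) in T.items():
    x,e=tri(P["scene"],a,P["top"],b);print(k,x.round(4),round(e,4))
def tc(u,v):return (180+u/4.5,120+v/4.2)
for uv in[(157,98),(538,96),(543,512),(155,518)]:print(tc(*uv),onz(P["top"],tc(*uv),.012).round(4))
E
```

```text
[[0.0, -0.99, 0.11], [-1.0, -0.0, 0.0], [-0.0, -0.11, -0.99]]
fin_face [0.4637 0.0831 0.0414] 0.0068
bar_mid [0.5081 0.1051 0.022 ] 0.0052
jaw_back [0.6245 0.0824 0.0261] 0.0049
jaw_grip [0.6114 0.0728 0.0602] 0.0046
gauge [0.4605 0.0809 0.0079] 0.0105
(214.88888888888889, 143.33333333333334) [0.6776 0.2035 0.012 ]
(299.55555555555554, 142.85714285714286) [ 0.6802 -0.0581  0.012 ]
(300.6666666666667, 241.9047619047619) [ 0.3745 -0.0615  0.012 ]
(214.44444444444446, 243.33333333333331) [0.369  0.1986 0.012 ]
```

```bash
cat > fit.py <<'E'
from h import *
EDG=[((-.09,-.13,.012),(.22,-.13,.012)),((.22,-.13,.012),(.22,.13,.012)),((.22,.13,.012),(-.09,.13,.012)),((-.09,.13,.012),(-.09,-.13,.012))]
def fitg(P,g,names,off=False):
    for it in range(4):
        def coll(gg):
            L=[]
            for n in names:
                for A,B in EDG:
                    e=edge_pts(P[n],P[n]["img"],g2w(gg,A),g2w(gg,B),r=4 if it<2 else 3)
                    if len(e)>5:
                        md=np.median(e[:,1]);e=e[np.abs(e[:,1]-md)<1.5]
                        a,b=proj(P[n],g2w(gg,A))[0],proj(P[n],g2w(gg,B))[0];t=(b-a)/np.linalg.norm(b-a);nn=np.array([-t[1],t[0]])
                        for f,r in e:L.append((n,np.array(A)*(1-f)+np.array(B)*f,a+f*(b-a)+r*nn,nn))
            return L
        L=coll(g)
        def res(x): return [ (proj(P[n],g2w(x,X))[0]-q)@nn for n,X,q,nn in L]
        s=least_squares(res,g,loss="soft_l1",f_scale=.5);g=s.x
    return g,np.sqrt(np.mean(np.square(res(g)))),len(L)
E
python3 - <<'E'
from fit import *
P={n:cams.get_image(n) for n in("scene","top")}
g0=np.array([.46,.07,np.radians(.8)])
for nm in(["top"],["scene"],["top","scene"]):
    g,r,n=fitg(P,g0,nm);print(nm,g[:2].round(4),np.degrees(g[2]).round(2),r.round(2),n)
G=g
def draw(n,sc,box,f,g):
    im=P[n]["img"];x0,y0,x1,y1=box
    im=cv2.resize(im[y0:y1,x0:x1],None,fx=sc,fy=sc,interpolation=cv2.INTER_CUBIC)
    def ln(A,B,c):
        a=((proj(P[n],g2w(g,A))[0]+.5-[x0,y0])*sc-.5);b=((proj(P[n],g2w(g,B))[0]+.5-[x0,y0])*sc-.5)
        cv2.line(im,tuple(int(v) for v in a.round()),tuple(int(v) for v in b.round()),c,1)
    for A,B in EDG:ln(A,B,(0,255,255))
    ln((0,-.05,.046),(0,.05,.046),(0,0,255));ln((0,-.05,.012),(0,.05,.012),(0,255,0))
    ln((0,-.05,.046),(0,-.05,.012),(0,255,0));ln((0,.05,.046),(0,.05,.012),(0,255,0))
    cv2.imwrite(f,im)
draw("top",6,(205,130,310,230+20),"pics/fitt.png",G)
draw("scene",5,(245,160,390,260),"pics/fits.png",G)
E
```

```text
['top'] [0.4605 0.0691] 1.05 0.73 144
['scene'] [0.4687 0.0665] 0.7 0.95 140
['top', 'scene'] [0.4627 0.0685] 0.77 1.16 287
```

View pics/fitt.png

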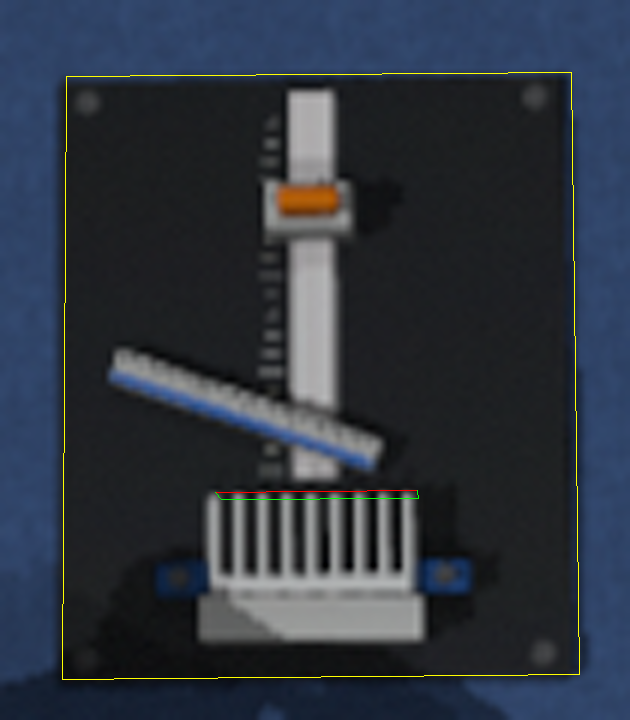

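View pics/fits.png

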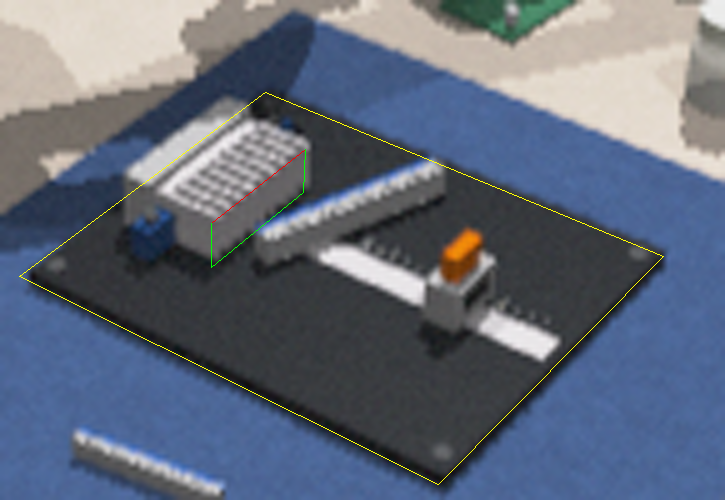

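Run:
```python
from h import *
P={n:cams.get_image(n) for n in("scene","top")}
def blue(n,box):
    x0,y0,x1,y1=box;im=P[n]["img"][y0:y1,x0:x1]
    im=cv2.resize(im,None,fx=6,fy=6,interpolation=cv2.INTER_CUBIC).astype(int)
    m=((im[...,0]-im[...,2]>35)&(im[...,0]>85)).astype(np.uint8)
    k,l,st,c=cv2.connectedComponentsWithStats(m)
    i=1+np.argmax(st[1:,4]);y,x=np.where(l==i)
    pts=np.c_[(x+.5)/6+x0-.5,(y+.5)/6+y0-.5]
    r=cv2.minAreaRect(pts.astype(np.float32));print(n,st[i],[np.round(v,2) for v in r])
    vx,vy,cx,cy=cv2.fitLine(pts.astype(np.float32),cv2.DIST_L2,0,.01,.01).ravel()
    t=(pts-[cx,cy])@[vx,vy];return np.array([[cx+vx*t.min(),cy+vy*t.min()],[cx+vx*t.max(),cy+vy*t.max()]])
bt=blue("top",(220,182,272,211));bs=blue("scene",(293,188,337,214))
print(bt.round(1).tolist(),bs.round(1).tolist())
if bs[0,0]>bs[1,0]:bs=bs[::-1]
if bt[0,0]<bt[1,0]:bt=bt[::-1]
for a,b in zip(bs,bt):
    x,e=tri(P["scene"],a,P["top"],b);print(x.round(4),round(e,4),"z.032:",onz(P["scene"],a,.032).round(4),onz(P["top"],b,.032).round(4))
# rail/thumb
for uv in[(300,186),(308,200)]: pass
print("jaw top front edge z.042",onz(P["top"],(205+308/6,130+233/6),.042),"thumb top z.062",onz(P["top"],(205+307/6,130+198/6),.062))
```

```text
top [  20   59  264   98 3552] [array([244.82, 199.46]), array([46.44,  2.48]), np.float64(19.08)]
scene [  18    0  246  113 4121] [array([315.57, 195.24]), array([ 8.77, 44.41]), np.float64(71.13)]
[[222.9, 191.9], [266.8, 207.0]] [[295.7, 205.6], [336.6, 187.9]]
[0.4785 0.0419 0.0336] 0.003 z.032: [0.4782 0.0447 0.032 ] [0.4776 0.041  0.032 ]
[0.5294 0.1786 0.0454] 0.0216 z.032: [0.5263 0.2045 0.032 ] [0.5229 0.1735 0.032 ]
jaw top front edge z.042 [0.59182272 0.07287038 0.042     ] thumb top z.062 [0.60524849 0.07241327 0.062     ]
```

```bash
cat >> h.py <<'E'
G=np.array([.462,.0715,np.radians(.9)])
GY=np.degrees(G[2])
def W(x,y,z):return g2w(G,[x,y,z])[0]
def st(m=""):
    s=bot.get_state();print(m,"t%.2f"%s["t"],np.round(s["tcp_pos"],4),np.round(s["tool_rot"],1),"F",np.round(s["ft_force"],1),"w%.3f"%s["width"]);return s
def shot(n,f,box=None,sc=1):
    p=cams.get_image(n);im=p["img"]
    if box: im=cv2.resize(im[box[1]:box[3],box[0]:box[2]],None,fx=sc,fy=sc,interpolation=cv2.INTER_CUBIC)
    cv2.imwrite(f,im);return p
E
python3 - <<'E'
from h import *
c=np.array([.506,.106]);u=np.array([.324,.946]);gp=c+.015*u
o=[180,0,71.1]
bot.move_pose([*gp,.13],o);bot.gripper_to(.45,30);st("above")
bot.movel([*gp,.06],speed=.12)
st()
shot("top","pics/a_t.png",(205,130,310,230),6);shot("scene","pics/a_s.png",(245,130,390,250),5)
E
```

```text
above t3.34 [0.5108 0.1203 0.13  ] [-180.    -0.    71.1] F [ 0.4  0.3 -0.7] w0.451
 t4.08 [0.5114 0.1202 0.0606] [179.9  -0.   71.1] F [ 0.  -0.5  0. ] w0.451
```

View pics/a_t.png

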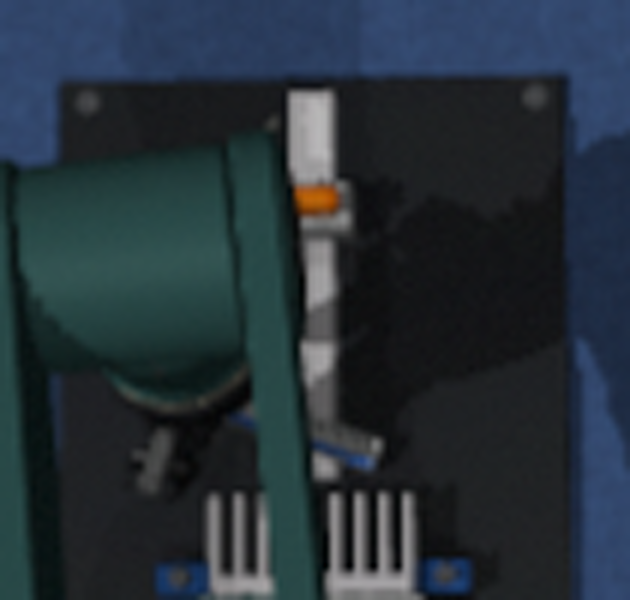

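View pics/a_s.png

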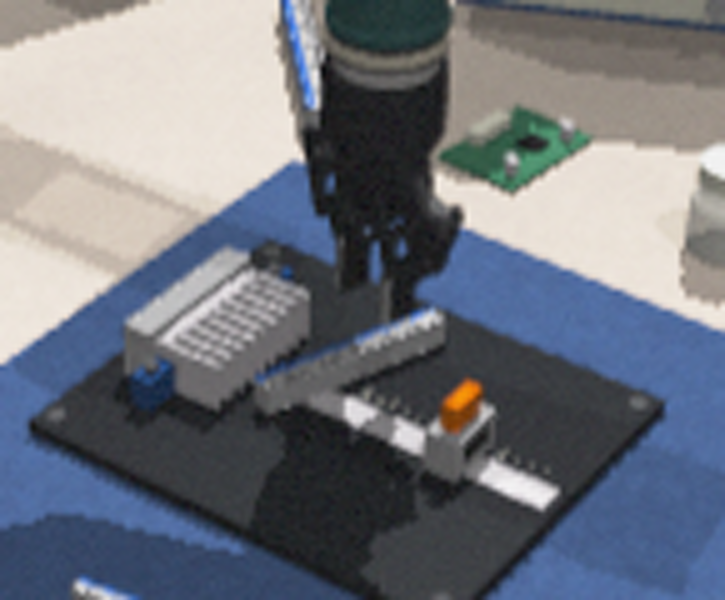

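The top view is partly hidden by the forearm. In the scene view the open fingers, at crop (350,285) and (400,310), straddle the line of the bar and clear the fins. I'll descend and grip.

Run:
```python
from h import *
s=bot.get_state();p=np.array(s["tcp_pos"])
gp=np.array([.506,.106])+.015*np.array([.324,.946])
r=bot.movel([*gp,.0175],speed=.06,stop_force=8);st(r)
if not r:
    bot.gripper_to(0,30);st("grip")
    bot.movel([*gp,.032],speed=.06);st("lift")
    shot("scene","pics/b_s.png",(245,130,390,250),5)
```

```text
False t5.03 [0.5112 0.1203 0.0178] [180.   -0.   71.1] F [-0.5  0.   0.5] w0.451
grip t5.36 [0.5113 0.1203 0.0182] [179.9  -0.   71.1] F [-1.   0.5  1.8] w0.179
lift t5.75 [0.5111 0.1202 0.0324] [180.   -0.   71.1] F [-0.1  0.3 -3.1] w0.179
```

View pics/b_s.png

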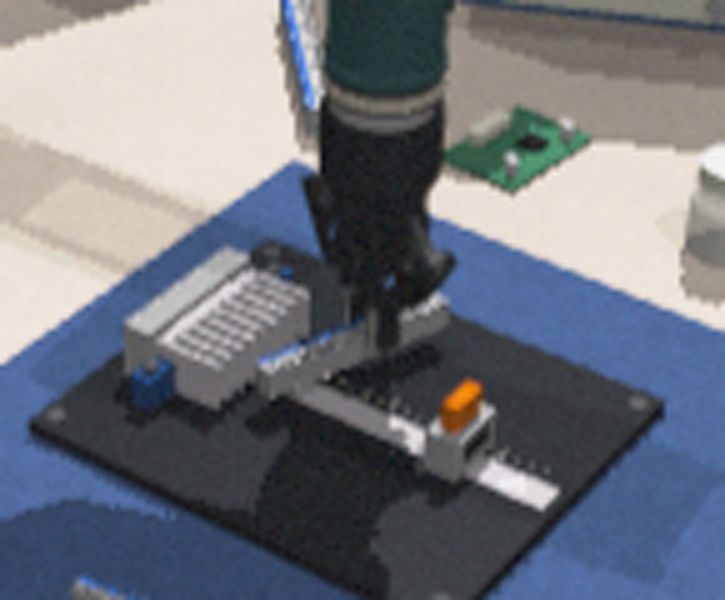

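Run:
```python
from h import *
t=W(.047,.015,.032)
bot.movel(t,speed=.06,attitude=[180,0,90+GY]);st()
r=bot.movel(W(.047,.015,.0178),speed=.04,stop_force=6);st(r)
bot.gripper_to(.36);st("open")
bot.movel(W(.047,.015,.10),speed=.12)
bot.movel(W(.14,.09,.16),speed=.25);st()
shot("top","pics/c_t.png",(205,130,310,230),6);shot("scene","pics/c_s.png",(245,130,390,250),5)
```

```text
t6.50 [0.5085 0.0874 0.0317] [-180.    -0.    90.8] F [ 0.2  0.1 -2.5] w0.178
True t6.88 [0.5087 0.0875 0.0181] [-180.    -0.    90.9] F [0.1 0.4 3.6] w0.177
open t7.18 [0.5071 0.0873 0.0165] [-179.8    0.    90.9] F [ 0.1 -0.1 -0.2] w0.360
 t8.71 [0.5995 0.1633 0.1582] [-1.796e+02  1.000e-01  9.090e+01] F [-1.8  0.3 -0.1] w0.361
```

View pics/c_t.png

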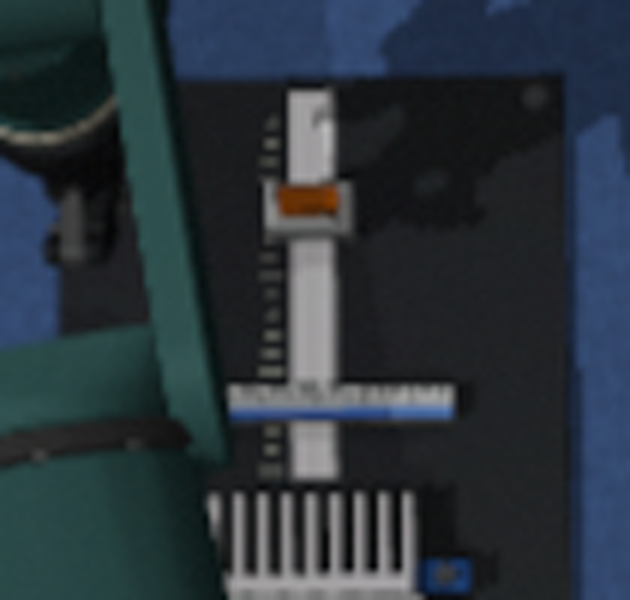

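View pics/c_s.png

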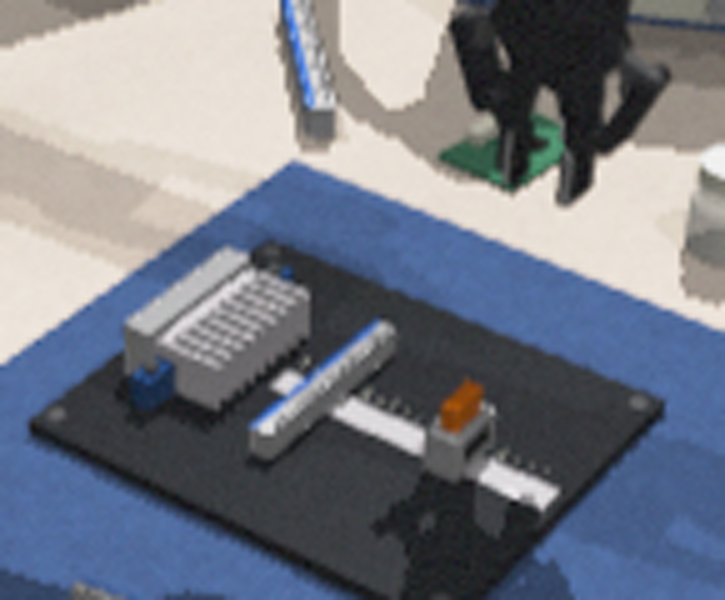

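Run:
```python
from h import *
bot.gripper_to(0)
q=[bot.solve_ik(W(.082,0,.12),[180,0,y]) for y in(GY,GY+180)];print(q)
bot.move_pose(W(.082,0,.12),[180,0,GY]);st()
r=bot.movel(W(.082,0,.017),speed=.10,stop_force=8);st(r)
if not r:
    r=bot.movel(W(.012,0,.017),speed=.03,stop_force=12);st(r)
    shot("scene","pics/d_s.png",(245,130,390,250),5)
```

```text
[array([ 1.70187097e+00,  7.61706381e+00,  8.84355120e+01, -2.54444375e-14,
        8.39474242e+01,  9.08018710e+01]), array([  1.70187097,   7.61706381,  88.43551202,   0.        ,
        83.94742418, -89.19812903])]
 t10.49 [0.5443 0.0729 0.1203] [-180.    -0.     0.9] F [-0.4  0.1 -0.5] w0.001
False t11.68 [0.5447 0.0728 0.0179] [-1.8e+02 -1.0e-01  9.0e-01] F [ 0.5  0.1 -0.2] w0.003
True t13.41 [0.4882 0.072  0.0176] [-180.    -0.5    0.9] F [ 0.8 -0.4  1.6] w0.001
```

View pics/d_s.png

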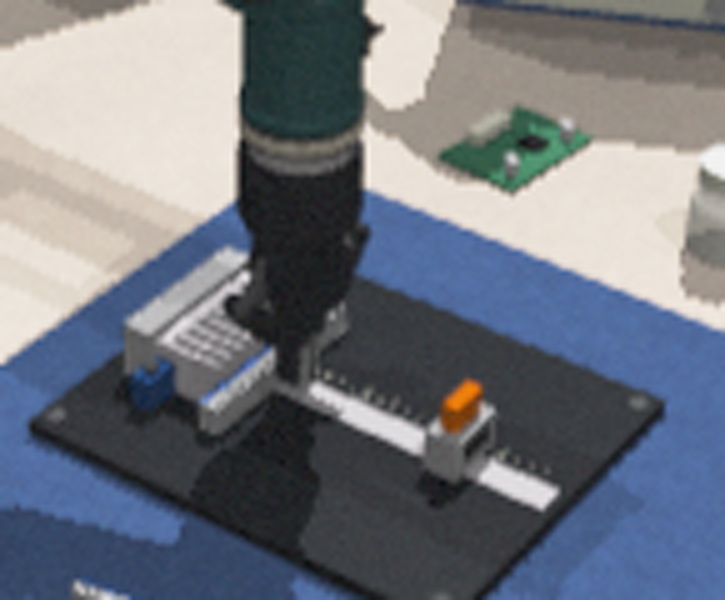

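Motion stopped at gauge x = 26 mm, which is the 16 mm bar plus about 11 mm of half finger, so this agrees with flush. I'll back off and look.

Run:
```python
from h import *
bot.movel(W(.06,0,.018),speed=.06)
bot.movel(W(.06,0,.13),speed=.15)
bot.movel(W(.20,-.02,.14),speed=.25);st()
p=shot("top","pics/e_t.png",(205,130,310,230),6);s=shot("scene","pics/e_s.png",(265,150,355,220),8)
```

```text
t15.80 [0.6611 0.0547 0.1383] [-180.    -0.2    0.9] F [ 0.2  0.4 -0.8] w-0.003
```

View pics/e_t.png

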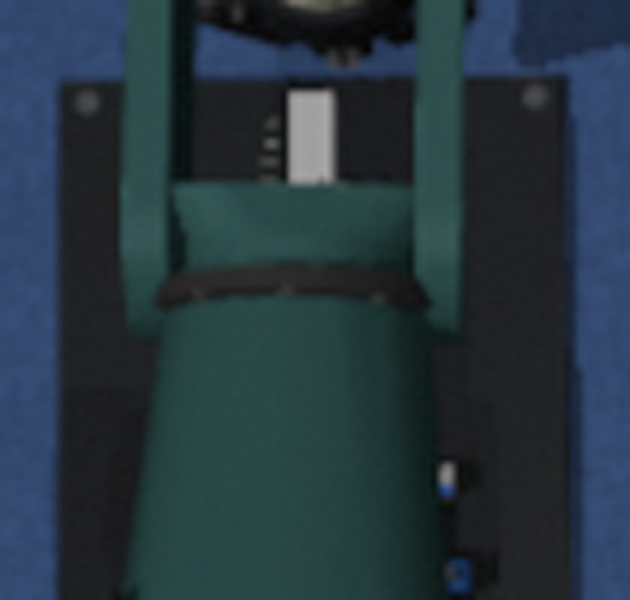

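View pics/e_s.png

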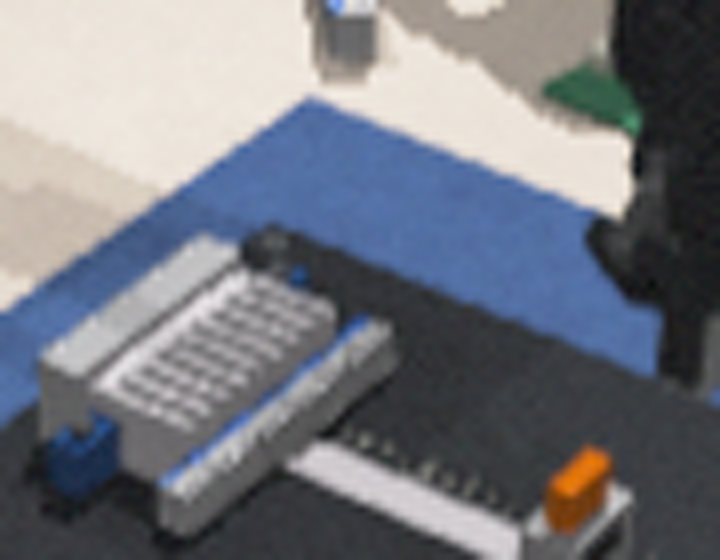

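Run:
```python
from h import *
bot.movel(W(.16,-.23,.16),speed=.3);st()
P={n:cams.get_image(n) for n in("top","scene")}
print([(np.round(d["position"],1).tolist(),round(d["confidence"],2)) for d in cams.tip_of("jaw_back",P["top"])],[(np.round(d["position"],1).tolist(),round(d["confidence"],2)) for d in cams.tip_of("bar_mid",P["top"])])
for n,b,f in(("top",(205,130,310,230),"pics/f_t.png"),("scene",(265,150,365,225),"pics/f_s.png")):
    im=cv2.resize(P[n]["img"][b[1]:b[3],b[0]:b[2]],None,fx=7 if n=="scene" else 6,fy=7 if n=="scene" else 6,interpolation=cv2.INTER_CUBIC);cv2.imwrite(f,im)
print("jaw front top",onz(P["top"],(205+308/6,130+233/6),.042)-W(0,0,0))
```

```text
t16.77 [ 0.6254 -0.1547  0.16  ] [-179.9   -0.4    0.9] F [-0.4 -0.4  0. ] w0.006
[([253.7, 162.5], 0.72), ([255.7, 164.1], 0.45)] [([257.7, 207.5], 0.8)]
jaw front top [0.12982272 0.00137038 0.042     ]
```

View pics/f_t.png

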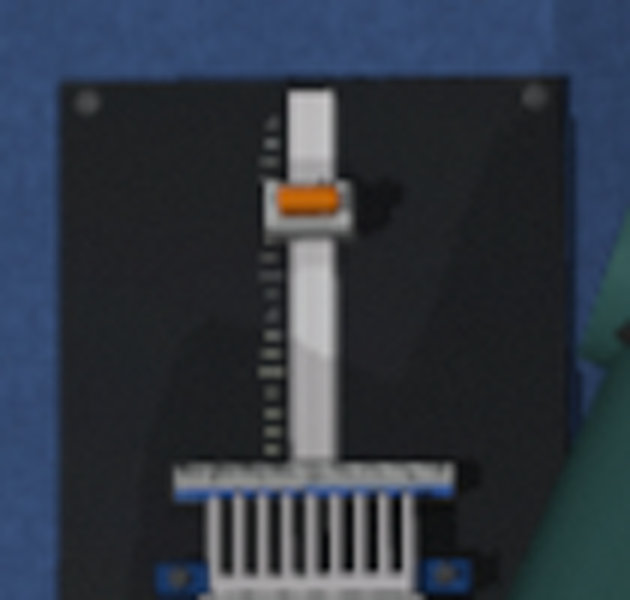

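The bar spans crop columns 174–454 and the fins 207–416, so it is centred. It is parallel and flush, with the jaw still wide open. Now I'll push the jaw on its rear face.

Run:
```python
from h import *
bot.movel(W(.195,0,.13),speed=.3)
r=bot.movel(W(.195,0,.026),speed=.12,stop_force=8);st(r)
if not r:
    r=bot.movel(W(.068,0,.026),speed=.06,stop_force=8);s=st(r)
    for i in range(3):
        s=bot.get_state()
        xg=(np.array(s["tcp_pos"])-W(0,0,0))[0];print("xg",xg)
        r=bot.movel(W(.040,0,.026),speed=.02,stop_force=6);s=st(r)
        if (np.array(s["tcp_pos"])-W(0,0,0))[0]<.056:break
    shot("scene","pics/g_s.png",(265,150,365,225),7)
```

```text
False t18.92 [0.6579 0.0745 0.0272] [-180.    -0.5    0.9] F [ 0.1 -0.5 -1.1] w-0.002
False t21.18 [0.5301 0.0727 0.0261] [-180.    -0.4    0.9] F [ 1.5 -0.3 -0.1] w0.000
xg 0.06808984003854063
True t22.11 [0.512  0.0723 0.026 ] [-180.    -0.6    0.9] F [ 1.1 -0.3  0.5] w0.000
```

View pics/g_s.png

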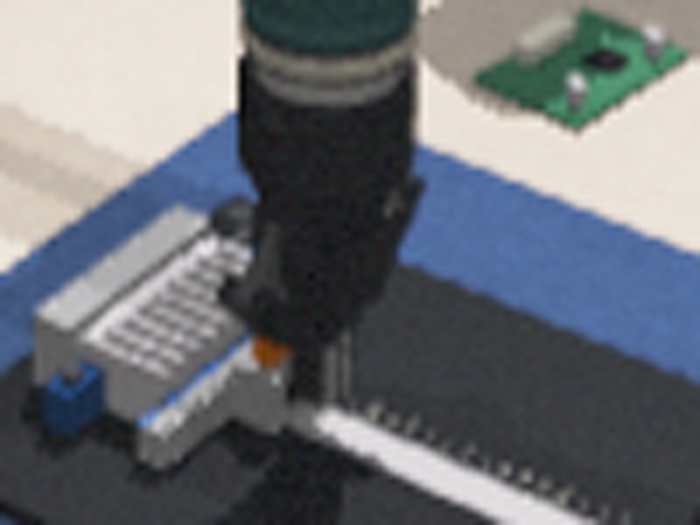

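The stop came 23.8 mm behind where the bar push stopped. The jaw is 24 mm thick, so it is touching the bar. I'll retreat and check.

Run:
```python
from h import *
bot.movel(W(.09,0,.026),speed=.05)
bot.movel(W(.10,0,.14),speed=.15)
bot.movel(W(.16,-.23,.16),speed=.3);st()
shot("top","pics/h_t.png",(205,130,310,230),6);shot("top","pics/h_full.png");shot("scene","pics/h_s.png",(265,150,365,225),7)
```

```text
t24.96 [ 0.6251 -0.1546  0.1591] [-179.9   -0.5    0.9] F [-0.2 -0.6 -0.1] w0.000
```

View pics/h_t.png

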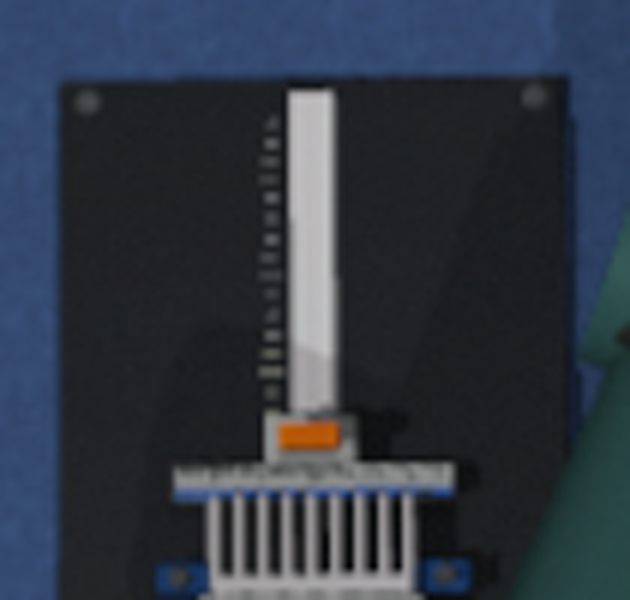

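View pics/h_s.png

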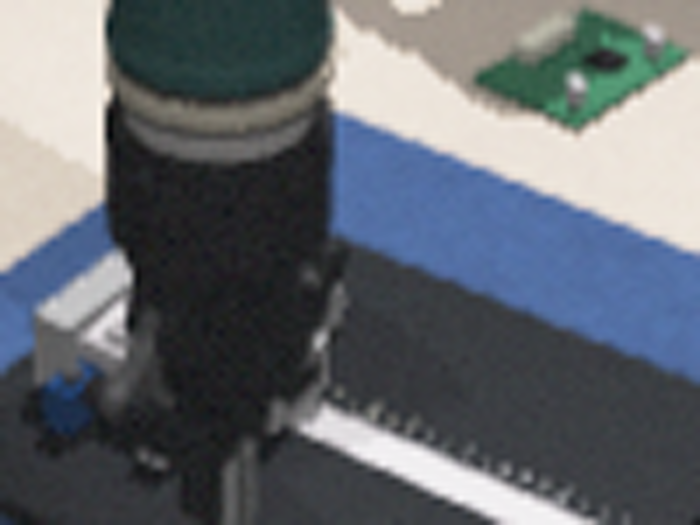

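View pics/h_full.png

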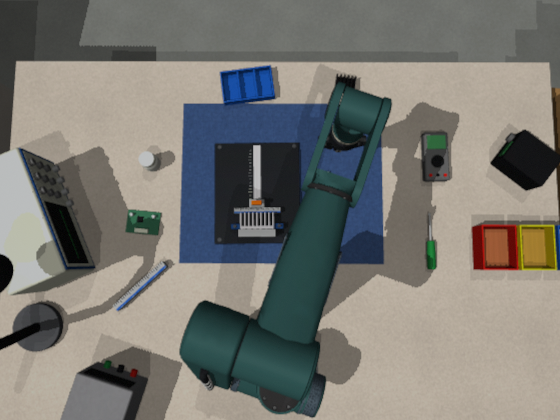

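The jaw, with its thumb block at crop (309,436), sits against the bar. The bar is unmoved at columns 174–454, and the bystanders are where they were. The arm is clear, so I'm handing in.

Run:
```python
from h import *
bot.finish_job();print("ok")
```

```text
the job is handed in; nothing more can be done
ok
```

The bar is flush on the fins and the jaw is in contact with it. I handed the job in at about 25 s of the 51 s allowed, with the robot clear of everything.

**What I did:** I gripped the middle-sized bar (measured 140 mm long) and set it on the bed parallel to the fins. I then pushed it against the fin tips with the shut fingers until the force stop. After backing off and checking with the jaw still open at about 0.13 m, I pushed the jaw's rear face in gently. A 6 N stop ended that push, and I withdrew.

**Last checks:**
- **Bar:** In the top view it is parallel to the fin tips and shows no visible gap. It overhangs the row by about 17–20 mm at each end.
- **Jaw:** It stopped 23.8 mm behind the point where the bar push stopped, against a jaw thickness of 24 mm, so it is touching the bar.
- **Bystanders:** The board, jar, multimeter and screwdriver look unmoved.

**What disagreed or was missing:**
- My fits of the gauge pose from the two cameras differed by up to 8 mm because of shadows. I used the rail and fins for the centre line and let contact settle the rest.
- One end of the bar could not be triangulated in the scene view, because the blue mat behind it blended with its blue line.
- The arm blocked the last scene view, so the final state was confirmed only from the top view and the stop positions.

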